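Stow the needle tool and mallet in the tool tray and lock it

TASK

Pull the tray's black knob out to its stop to open the keeper. Draw the needle tool out of its wooden guard by the end of its handle, lay it on the open bench and let go, then take it again by the middle of the handle and lay it in its pocket in the tray; lay the mallet in its own pocket too. With both tools lying fully down in their pockets, push the knob fully home so that the keeper's tongues close over them, and do not disturb the cup, clay lump, cork block or calipers on the bench.

Things in the scene. Friction and masses are not known exactly. Their poses are not given: they have to be found in the camera images.
- tray: Fixed pale wooden tray on a dark base 132 x 206 x 5 mm, block tops at z = 30. Origin: mid underside; z up, +y towards the knob. Tools lie along y. A finger trough (y = -23 to +24 mm, floor z = 5 mm, open-ended) crosses it along x and parts two blocks: a tool goes in only if held where it crosses the trough. Pockets follow the tools with 3 mm to spare each side, 4 to 6 mm at each end.
- needle_seat (a point): Point fixed in the tray (x = -37, y = 0, z = 25.6 mm of it), over the trough: where needle_grip is when the needle tool is fully down in its pocket, butt towards the tray's +y, needle in a narrow channel towards -y. Pocket floor at z = 21 mm. Axes as the tray's.
- needle_tip_seat (a point): Point fixed in the tray: where needle_tip is when the tool is fully down (91 mm from needle_seat towards the tray's -y).
- mallet_seat (a point): Point fixed in the tray (x = +33, y = 0, z = 23.3 mm of it), over the trough: where mallet_grip is when the mallet is fully down in its pocket, head towards the tray's -y on the floor at z = 5 mm, handle towards +y. Axes as the tray's.
- mallet_head_seat (a point): Point fixed in the tray: where mallet_head is when the mallet is fully down (61 mm from mallet_seat towards the tray's -y).
- keeper (a joint): Slide of the steel keeper and knob, m along the tray's +y: 0 = home (a 14 mm wide tongue lies over each tool's +y end, z = 35 to 40 mm), 0.030 = out at its stop (pockets open from above). It stays where it is left; about 3 N moves it. Keeper and brass staples, at the tray's +y end, reach up to z = 45 mm.
- knob (a point): Middle of the black round knob on the tray's +y side: 24 mm diameter, 22 mm long along the tray's y, with a 29 mm flange at its outer end; its axis lies along y, 37.5 mm above the bench, and it stands on a 9 mm shaft 25 mm clear of the tray. It can be pinched from above across the tray's x.
- guard: Fixed brown wooden needle guard, a block 114 x 46 x 25 mm lying on the bench with a tunnel 24 mm wide and 16 mm high along its x axis, closed at the -x end and open at the +x end. Origin: middle of the underside; z up. The needle tool lies loose in it on the bench, needle inward.
- guard_mouth (a point): Middle of the tunnel's open end, on the guard's +x face.
- needle: Loose needle tool, about 135 mm long, 14 g: square bamboo handle 88 mm long, 9.2 mm thick, and a 3 mm thick steel needle 47 mm long. In the guard only the last 32 mm or so of the handle stand out. It must be drawn out about 115 mm along the guard's +x, level, before it is free. Origin under the middle of its length; z up.
- needle_grip (a point): Middle of the needle tool's handle, on its axis (4.6 mm above what it lies on). The butt end is 44 mm from here, directly away from needle_tip.
- needle_tip (a point): Point of the needle, on the tool's axis, 91 mm from needle_grip.
- mallet: Loose turned wooden mallet, about 110 g: head a cylinder 36.6 mm diameter, 60 mm long; handle 15.6 mm diameter, coaxial, 102 mm long. It lies on its head with the axis level, 18 mm above what it lies on, and can roll; the heavy end is the head. Origin on its underside; use the two points below.
- mallet_grip (a point): Point on the axis of the mallet's handle 31 mm from the head's face and 71 mm from the handle's end; grip the handle here to lay it in the tray.
- mallet_head (a point): Centre of the mallet's head, on the axis, 61 mm from mallet_grip.
- slip_cup: Bystander, loose: mauve clay cup, width 65, height 47 mm. Origin on its underside. Leave it where it is.
- clay_lump: Bystander, loose: brown clay lump, width 60, height 38 mm. Origin on its underside. Leave it where it is.
- cork_block: Bystander, loose: cork block 58x55x22 mm. Origin on its underside. Leave it where it is.
- calipers: Bystander, loose: grey bow calipers, 125x76, height 8 mm. Origin on its underside. Leave it where it is.
Not all that is in view belongs to the job. There is more than one size of the mallet; the one meant has the size given above. Several things have the shape of the guard; the one meant has the colours described above.

How it is judged (in metres and radians):
On the way, in this order (a step that is already met when the one before it is completed fails the run):
1. the knob is pulled out to its stop (keeper at 27 mm or more) (value of joint keeper above 0.027 m), for 0.1 s.
2. the needle tool lies released and still on the bench, its point clear of the guard (horizontal distance between needle_tip and guard above 0.065 m and height (world z) of needle_grip below 0.012 m and height (world z) of needle_tip below 0.016 m and contact force between the fingers and needle below 0.05 N and linear speed of needle below 0.02 m/s), for 0.2 s.
3. both tools lie released in their pockets while the keeper is still open (25 mm or more) (distance between needle_grip and needle_seat below 0.008 m and distance between needle_tip and needle_tip_seat below 0.009 m and distance between mallet_grip and mallet_seat below 0.008 m and distance between mallet_head and mallet_head_seat below 0.008 m and contact force between the fingers and needle below 0.05 N and contact force between the fingers and mallet below 0.05 N and linear speed of each of needle, mallet below 0.02 m/s and value of joint keeper above 0.025 m), for 0.2 s.
At the end, for the whole second after the job is handed in: Both tools lie still and released in their own pockets, each within 8 mm (needle point 9 mm) of its seat points in all directions, and the keeper is pushed home to within 3 mm (distance between needle_grip and needle_seat below 0.008 m and distance between needle_tip and needle_tip_seat below 0.009 m and distance between mallet_grip and mallet_seat below 0.008 m and distance between mallet_head and mallet_head_seat below 0.008 m and contact force between the fingers and needle below 0.05 N and contact force between the fingers and mallet below 0.05 N and linear speed of each of needle, mallet below 0.02 m/s and value of joint keeper below 0.003 m); the robot touches nothing.
It fails at once if a bystander (cup, clay lump, cork block or calipers) is moved more than 25 mm (distance of any of slip_cup, clay_lump, cork_block, calipers from where it was at the start of the episode above 0.025 m).
It also fails if it takes over 72 s, if anything falls off the work surface, if the arm or the gripper's body presses on something with over 40 N, if the wrist force passes 120 N, or if a joint passes its speed limit or range.

ROBOT

A 6-joint arm with a two-finger parallel gripper is mounted at the origin on a cart in front of the work surface, level with it; the furniture and walls round the work are solid. World frame = base frame: x ahead of the robot, y to its left, z up, the work surface at z = 0. Lengths are in m, angles in degrees, forces in N, time in s.
With the tool pointing down it reaches from about 0.35 to 1 m from the base axis. Payload 7.1 kg.
Tool frame: the origin (TCP) lies midway between the tips of the shut fingers; the grasp point (between the pads) lies 19 mm behind it (grip_depth is the z of the grasp point in the tool frame, in m); z points along the fingers, y is the direction in which the jaws open and shut (so a half turn about z gives the same grasp; the last joint's range is limited). The gripper opens to 85 mm and grips with 20 to 120 N. Pads are 22 mm wide; open, the fingers measure 114 mm over their backs; the gripper's body (76 mm by 85 mm) begins 54 mm behind the grasp point. The pads swing forward as they close: fully open they stand 13 mm farther back than shut.
Start: joints at [73.339, 24.242, 93.386, -0, 62.372, -1.089], TCP at [0.168, 0.602, 0.231] pointing down, gripper open.
Joint ranges: [-172.04, 172.04], [-51.8, 120.97], [4.93, 147.93], [-75.15, 255.16], [6.16, 154.13], [-145.62, 145.62]. Speed limits (degrees/s): [136.94, 136.94, 172.46, 180, 180, 180].

INTERFACE

Orientations are given as a 3x3 rotation matrix whose columns are the frame's x, y, z axes.
In Python, from plant import * gives the robot as it stands. The module is installed in compiled form; this text tells all that it offers. Calls block until the motion is done:
- move_ptp(position, orientation): joint-space move of the TCP to a pose.
- servo_line(position, speed=0.15, rot=None, contact_N=None): straight line of the TCP; rot=None keeps the orientation; speed is the mean speed in m/s. With contact_N (N) it stops when the force on the tool has changed by that much, and returns True; else False.
- set_joints(angles): joint-space move.
- grip(opening): finger opening in m; the grip force is fixed at half the most; returns when the fingers have stopped.
- wait(seconds).
- solve_ik(position, orientation): joint angles nearest the present ones, or None.
- sense(): the state.
- get_image(name): name is "scene" or "side" or "wrist"; returns a dict with "image" (384x512x3 uint8, red, green, blue), "K" (3x3 intrinsics, pixels), "T" (4x4, takes a point from camera to world coordinates); the wrist camera has in their place "T_tool_cam" (4x4, takes a point from camera to tool coordinates, whose origin is the TCP and whose axes are the flange's). Camera axes: x right, y down, z forward; pixel columns grow to the right and rows downward; lengths in m; the calibration is good to about 2 mm. The wrist camera is an equidistant fisheye: a pixel r from the principal point sees the ray r / f radians off the axis. A picture is of the moment at which its call begins: read the wrist's pose just before it. There is no depth.
A pose or a line that the arm cannot do raises Unreachable and nothing moves.
- hand_in(): hands the job in, once; it reports no verdict.
The state is a dict: "time": time; "qpos": joint angles; "joint_vel": joint speeds; "tau": joint torques, N m; "eef_pos": TCP position; "tool_rot": TCP orientation; "wrist_force": force on the tool from outside, world axes, zero at the start; "moment": the same for the moment, N m; "width": finger opening in m.
Only numpy, scipy, OpenCV 4.12 (cv2) and the standard library are available. Lean on these libraries where they do the work, as an engineer would, in place of code of your own. Each camera call takes 0.05 s, during which the arm holds its last target.

## Working session

There is one attempt and no reset: what is moved stays moved. The work goes in short steps, each a Python script; the robot and the scene stay as the last script left them, time stands still between calls to the robot, and variables do not carry over. Pictures are saved under pics/ and viewed, and the job is handed in when it is done.

```bash
mkdir -p pics; python3 - <<'E'
from plant import *
import cv2,numpy as np
for n in ["scene","side","wrist"]:
    s=sense(); d=get_image(n); cv2.imwrite(f"pics/{n}0.png",cv2.cvtColor(d["image"],cv2.COLOR_RGB2BGR))
    print(n,d["K"],d.get("T",d.get("T_tool_cam")))
print(s)
E
```

```text
scene [[408.61548116   0.         258.1837409 ]
 [  0.         408.61548116 189.13091565]
 [  0.           0.           1.        ]] [[ 0.58706917 -0.59848975  0.54512367 -0.02850525]
 [-0.80944414 -0.44415664  0.38408992 -0.64556216]
 [ 0.01224641 -0.66673451 -0.74519469  0.84472057]
 [ 0.          0.          0.          1.        ]]
side [[454.27075392   0.         255.46965153]
 [  0.         454.27075392 185.52923348]
 [  0.           0.           1.        ]] [[-0.97964689 -0.11842866  0.16206981  0.38297589]
 [-0.19978956  0.65328932 -0.730272    0.63427778]
 [-0.01939334 -0.74778855 -0.66365366  0.84290911]
 [ 0.          0.          0.          1.        ]]
wrist [[297.31863964   0.         256.76868457]
 [  0.         297.31863964 188.5920547 ]
 [  0.           0.           1.        ]] [[-2.21903658e-04 -9.54084729e-01 -2.99536776e-01  7.53904815e-02]
 [ 9.99999908e-01 -3.21433975e-04  2.83009018e-04 -5.79484088e-04]
 [-3.66295879e-04 -2.99536686e-01  9.54084713e-01 -1.42484132e-01]
 [ 0.00000000e+00  0.00000000e+00  0.00000000e+00  1.00000000e+00]]
{'time': 0.1, 'qpos': array([ 7.33389516e+01,  2.42817521e+01,  9.34275774e+01,  1.68754040e-03,
        6.23727195e+01, -1.08892459e+00]), 'joint_vel': array([-0.08995387, -0.0479294 , -0.11814901, -0.00190273, -0.08696187,
       -0.04433763]), 'tau': array([-3.69548861e-04, -5.58424294e+01, -2.82443440e+01,  4.36636515e-05,
        2.97252933e-03,  1.60086080e-05]), 'eef_pos': array([0.16760861, 0.60158446, 0.23060132]), 'tool_rot': array([[-9.63289607e-01,  2.68464044e-01, -4.35574619e-04],
       [ 2.68464392e-01,  9.63288643e-01, -1.36442451e-03],
       [ 5.32851610e-05, -1.43127223e-03, -9.99998974e-01]]), 'wrist_force': array([-0.14126317, -0.05165286, -0.19654916]), 'moment': array([ 0.03592772, -0.04049958,  0.04485653]), 'width': 0.08488303566184448}
```

View pics/scene0.png

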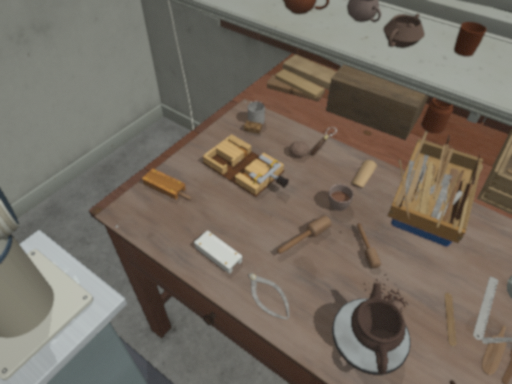

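View pics/side0.png

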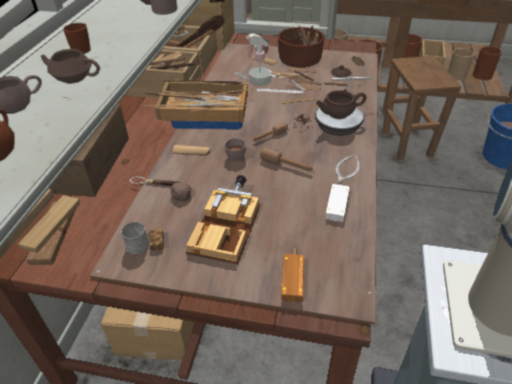

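View pics/wrist0.png

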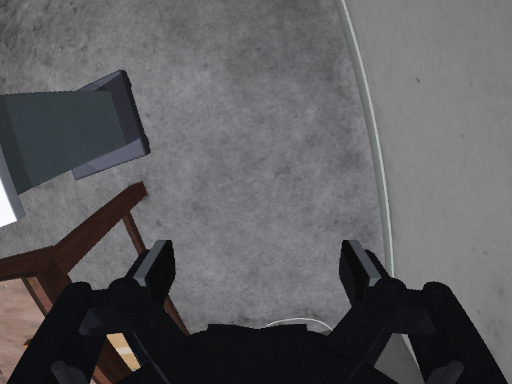

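```bash
cat > h.py <<'E'
from plant import *
import cv2,numpy as np
def ray_world(d,uv,s=None,):
    uv=np.atleast_2d(np.asarray(uv,float));K=d["K"]
    x=(uv[:,0]-K[0,2])/K[0,0];y=(uv[:,1]-K[1,2])/K[1,1]
    if "T" in d:
        r=np.stack([x,y,np.ones_like(x)],1);T=d["T"]
    else:
        th=np.hypot(x,y);k=np.where(th>1e-9,np.sin(th)/np.maximum(th,1e-9),1)
        r=np.stack([x*k,y*k,np.cos(th)],1)
        W=np.eye(4);W[:3,:3]=np.array(s["tool_rot"]);W[:3,3]=s["eef_pos"];T=W@d["T_tool_cam"]
    return T[:3,3],r@T[:3,:3].T
def onplane(d,uv,z,s=None):
    o,r=ray_world(d,uv,s);t=(z-o[2])/r[:,2];return o+r*t[:,None]
def topix(d,P,s=None):
    P=np.atleast_2d(np.asarray(P,float));K=d["K"]
    if "T" in d: T=d["T"]
    else:
        W=np.eye(4);W[:3,:3]=s["tool_rot"];W[:3,3]=s["eef_pos"];T=W@d["T_tool_cam"]
    q=(P-T[:3,3])@T[:3,:3]
    if "T" in d: return np.stack([K[0,0]*q[:,0]/q[:,2]+K[0,2],K[1,1]*q[:,1]/q[:,2]+K[1,2]],1)
    rr=np.hypot(q[:,0],q[:,1]);th=np.arctan2(rr,q[:,2]);f=th/np.maximum(rr,1e-9)*K[0,0]
    return np.stack([f*q[:,0]+K[0,2],f*q[:,1]+K[1,2]],1)
def down(yaw):
    "tool pointing down; tool y (jaw) axis at angle yaw deg in world xy"
    a=np.radians(yaw);y=np.array([np.cos(a),np.sin(a),0]);z=np.array([0,0,-1.]);x=np.cross(y,z)
    return np.stack([x,y,z],1)
def save(d,name): cv2.imwrite(name,cv2.cvtColor(d["image"],cv2.COLOR_RGB2BGR))
def snap(n,name):
    s=sense();d=get_image(n);save(d,name)
    np.savez(name.replace(".png",".npz"),**d,**({"tool_rot":s["tool_rot"],"eef_pos":s["eef_pos"]}))
    return s,d
def load(name):
    f=np.load(name);return {k:f[k] for k in f.files if k not in("tool_rot","eef_pos")},{"tool_rot":f["tool_rot"],"eef_pos":f["eef_pos"]}
E
python3 - <<'E'
from h import *
s,d=snap("scene","pics/a_scene.png");s2,e=snap("side","pics/a_side.png")
for n,p in dict(orange=(163,182),stub=(187,196),tray=(245,165),knob=(282,182),white=(217,252),cal=(270,297),m1=(318,225),m1h=(280,248),m2=(372,262),cup=(342,195),lump=(300,149),cork=(253,127),wcup=(257,112)).items(): print(n,onplane(d,p,0.01)[0].round(3))
for n,(i,b) in dict(sc=(d,(130,90,430,330)),sd=(e,(100,130,380,310))).items():
    x0,y0,x1,y1=b;c=cv2.resize(i["image"][y0:y1,x0:x1],(800,int(800*(y1-y0)/(x1-x0))),interpolation=cv2.INTER_CUBIC)
    cv2.imwrite(f"pics/zoom_{n}.png",c[:600,:,::-1])
E
```

```text
orange [0.446 0.012 0.01 ]
stub [ 0.448 -0.076  0.01 ]
tray [ 0.635 -0.13   0.01 ]
knob [ 0.643 -0.253  0.01 ]
white [ 0.359 -0.255  0.01 ]
cal [ 0.338 -0.425  0.01 ]
m1 [ 0.574 -0.41   0.01 ]
m1h [ 0.458 -0.371  0.01 ]
m2 [ 0.555 -0.569  0.01 ]
cup [ 0.7   -0.411  0.01 ]
lump [ 0.788 -0.221  0.01 ]
cork [ 0.786 -0.047  0.01 ]
wcup [ 0.856 -0.012  0.01 ]
```

View pics/zoom_sc.png

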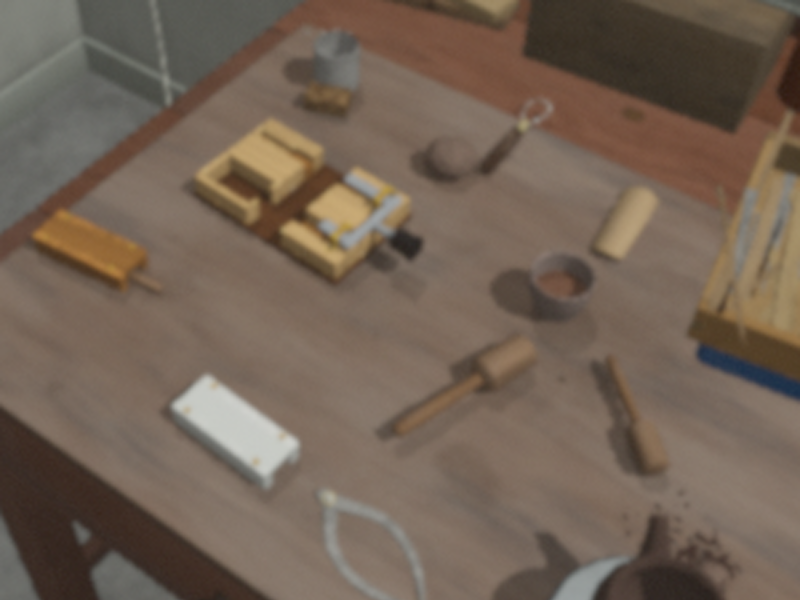

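View pics/zoom_sd.png

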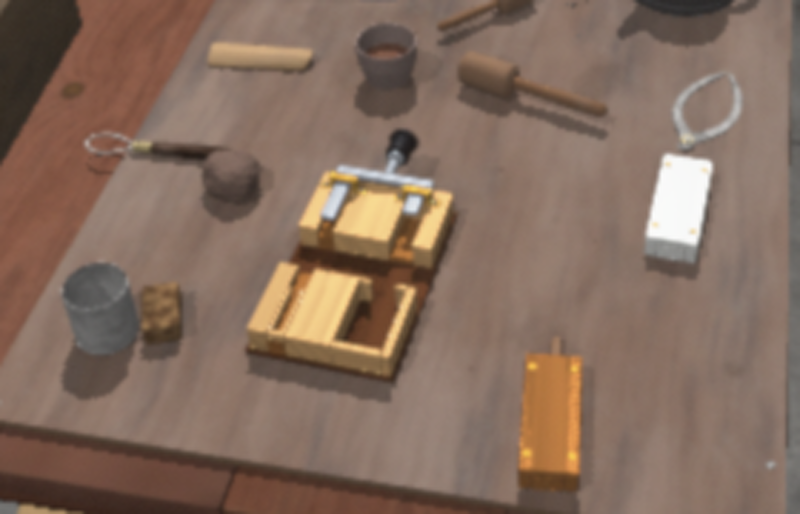

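```bash
python3 - <<'E'
from h import *
for p,yaw,n in [((0.47,-0.12,0.25),0,"w_guard"),((0.63,-0.19,0.26),0,"w_tray"),((0.52,-0.43,0.25),0,"w_mal")]:
    try: move_ptp(p,down(yaw))
    except Exception as ex: print(n,repr(ex)); continue
    wait(0.3)
    s,d=snap("wrist",f"pics/{n}.png"); print(n,s["time"],s["qpos"].round(1),s["eef_pos"].round(4))
E
```

```text
w_guard 3.3083 [-15.7  11.  109.7  -0.   59.3 -15.7] [ 0.4701 -0.1198  0.25  ]
w_tray 4.3917 [-17.8  25.3  87.6  -0.   67.1 -17.8] [ 0.6294 -0.1896  0.2605]
w_mal 5.775 [-40.5  27.4  85.7   0.   66.9 -40.6] [ 0.5208 -0.4291  0.2501]
```

View pics/w_guard.png

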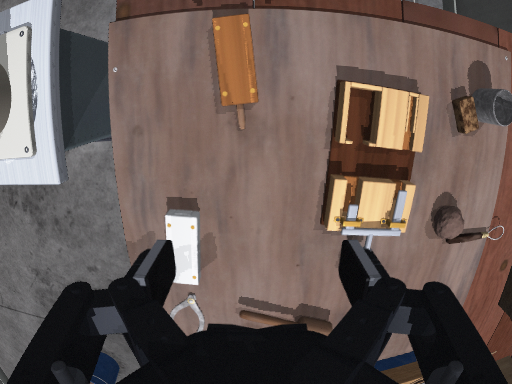

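View pics/w_tray.png

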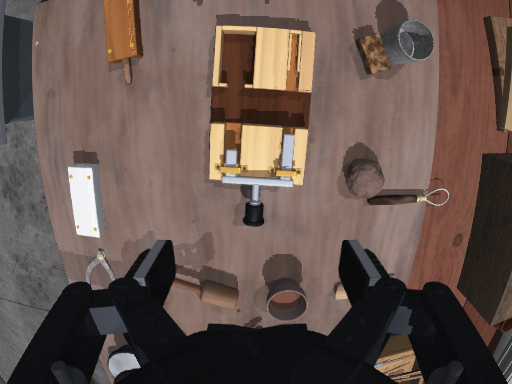

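View pics/w_mal.png

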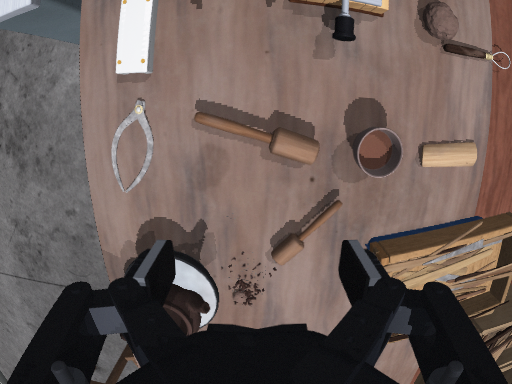

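```bash
python3 - <<'E'
from h import *
def zm(n,b,o):
    d,s=load(f"pics/{n}.npz");x0,y0,x1,y1=b;f=min(800/(x1-x0),600/(y1-y0))
    c=cv2.resize(d["image"][y0:y1,x0:x1],None,fx=f,fy=f,interpolation=cv2.INTER_CUBIC);cv2.imwrite(o,c[:,:,::-1]);print(o,f)
zm("w_tray",(190,10,350,235),"pics/z_tray.png")
zm("w_guard",(180,0,300,140),"pics/z_guard.png")
zm("w_mal",(170,80,340,280),"pics/z_mal.png")
E
```

```text
pics/z_tray.png 2.6666666666666665
pics/z_guard.png 4.285714285714286
pics/z_mal.png 3.0
```

View pics/z_tray.png

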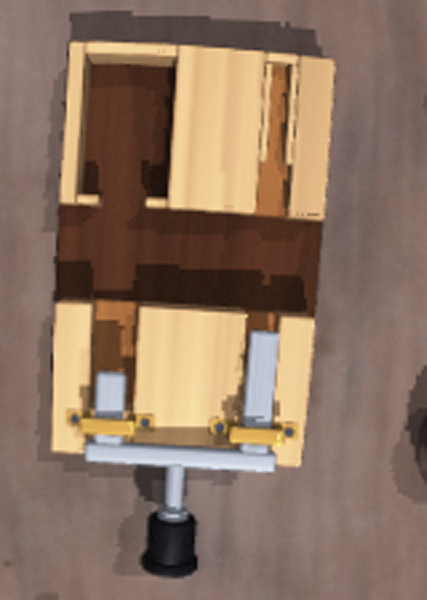

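View pics/z_guard.png

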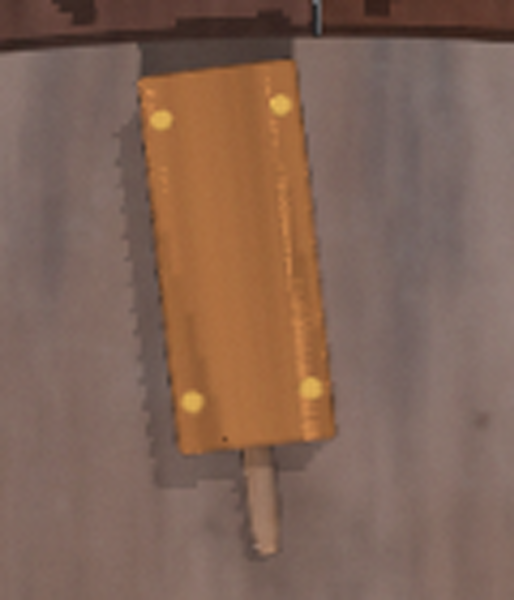

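View pics/z_mal.png

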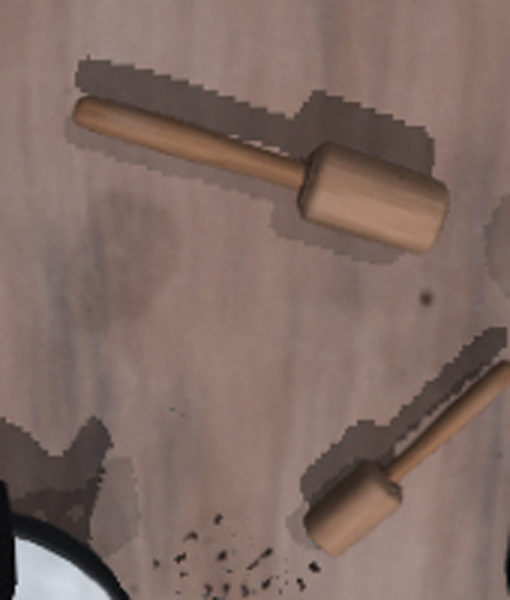

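```bash
python3 - <<'E'
from h import *
def rig(A,B):
    # A local, B world 2D ; rotation + translation
    a=A.mean(0);b=B.mean(0);H=(A-a).T@(B-b);th=np.arctan2(H[0,1]-H[1,0],H[0,0]+H[1,1])
    R=np.array([[np.cos(th),-np.sin(th)],[np.sin(th),np.cos(th)]]);return R,b-R@a,np.degrees(th)
d,s=load("pics/w_tray.npz");f=2.6666667
px=np.array([(70,42),(334,58),(60,203),(323,217),(57,301),(315,315),(52,450),(300,465)])/f+[190,10]
W=onplane(d,px,0.030,s)[:,:2]
A=np.array([(66,-103),(-66,-103),(66,-23),(-66,-23),(66,24),(-66,24),(66,103),(-66,103)])/1e3
R,t,th=rig(A,W);print("tray",t,th);print(((A@R.T+t-W)*1e3).round(1))
print("span",np.linalg.norm(W[0]-W[1]),np.linalg.norm(W[0]-W[6]))
np.savez("tray.npz",R=R,t=t,th=th)
k=onplane(d,np.array([(170,543)])/f+[190,10],0.0375,s)[0,:2];print("knob",k,(R.T@(k-t)))
d,s=load("pics/w_guard.npz");f=4.2857
px=np.array([(140,78),(296,60),(335,435),(182,453)])/f+[180,0]
W=onplane(d,px,0.025,s)[:,:2];A=np.array([(-57,-23),(-57,23),(57,23),(57,-23)])/1e3
R,t,th=rig(A,W);print("guard",t,th);print(((A@R.T+t-W)*1e3).round(1))
print("mouth",R@[.057,0]+t)
h=onplane(d,np.array([(258,448),(266,550)])/f+[180,0],0.0075,s)[:,:2];print("handle",h,(h-t)@R)
d,s=load("pics/w_mal.npz");f=3
h=onplane(d,np.array([(82,109),(300,172),(312,178),(441,215)])/f+[170,80],0.018,s)[:,:2];print("mallet",h)
v=h[3]-h[0];print(np.linalg.norm(v),np.degrees(np.arctan2(v[1],v[0])))
# other views of mallet/knob
E
```

```text
tray [ 0.63571057 -0.12291484] 176.6495829557108
[[-4.5  3.6]
 [ 4.4  2.5]
 [-4.5  1.7]
 [ 4.7  0.1]
 [-5.   1.2]
 [ 4.8  0. ]
 [-4.7 -4.6]
 [ 4.7 -4.6]]
span 0.12300457420819487 0.19782312616496311
knob [ 0.62648546 -0.26329719] [0.00100504 0.14068154]
guard [0.44517588 0.00525115] -84.13519946589282
[[-0.7  0.7]
 [ 0.5  1.3]
 [ 1.1 -1. ]
 [-0.9 -1. ]]
mouth [ 0.45100023 -0.0514505 ]
handle [[ 0.44990006 -0.05208246]
 [ 0.45208432 -0.08307549]] [[ 0.05751624 -0.00115898]
 [ 0.08857024 -0.00215307]]
mallet [[ 0.44654095 -0.37503354]
 [ 0.53855236 -0.40280273]
 [ 0.54365532 -0.4053348 ]
 [ 0.5998062  -0.42060801]]
0.1598976797348249 -16.56020407819459
```

```bash
cat >> h.py <<'E'
def rig(A,B):
    a=A.mean(0);b=B.mean(0);H=(A-a).T@(B-b);th=np.arctan2(H[0,1]-H[1,0],H[0,0]+H[1,1])
    R=np.array([[np.cos(th),-np.sin(th)],[np.sin(th),np.cos(th)]]);return R,b-R@a,np.degrees(th)
def tray():
    f=np.load("tray.npz");return f["R"],f["t"],float(f["th"])
def TW(x,y): # tray mm -> world
    R,t,_=tray();return R@np.array([x,y])/1e3+t
E
python3 - <<'E'
from h import *
d,s=load("pics/w_tray.npz");f=2.6666667
px=np.array([(70,42),(334,58),(60,203),(323,217),(57,301),(315,315),(52,450),(300,465)])/f+[190,10]
W=onplane(d,px,0.030,s)[:,:2]
A=np.array([(61.4,-99),(-61.4,-99),(61.4,-23),(-61.4,-23),(61.4,24),(-61.4,24),(61.4,99),(-61.4,99)])/1e3
R,t,th=rig(A,W);print("tray",t,th);print(((A@R.T+t-W)*1e3).round(1))
np.savez("tray.npz",R=R,t=t,th=th)
def line(p): return np.r_[p,0]
# project outline into all views as a check
P=np.c_[A@R.T+t,np.full(8,.03)];kn=TW(0,140)
P=np.r_[P,[[*kn,.0375]]]
for n in ["a_scene","a_side","w_guard"]:
    d,s=load(f"pics/{n}.npz");uv=topix(d,P,s);b=(uv.min(0)-15).astype(int);e=(uv.max(0)+15).astype(int)
    c=cv2.resize(d["image"][b[1]:e[1],b[0]:e[0]],None,fx=4,fy=4,interpolation=cv2.INTER_CUBIC)
    for q in uv: cv2.drawMarker(c,tuple(int(v) for v in ((q-b+.5)*4)),(255,0,0),0,10,1)
    cv2.imwrite(f"pics/chk_{n}.png",c[:,:,::-1])
E
python3 -c "
import cv2,numpy as np
I=[cv2.imread(f'pics/chk_{n}.png') for n in ['a_scene','a_side','w_guard']]
I=[cv2.resize(i,(int(i.shape[1]*420/i.shape[0]),420)) for i in I]
c=np.hstack(I);c=cv2.resize(c,(800,int(c.shape[0]*800/c.shape[1])));cv2.imwrite('pics/chk.png',c)"
```

```text
tray [ 0.63571058 -0.12291484] 176.64730417048895
[[-0.2 -0.7]
 [-0.4 -1.2]
 [ 0.1  1.4]
 [ 0.1  0.4]
 [-0.4  0.9]
 [ 0.2  0.3]
 [ 0.2 -0.9]
 [ 0.4 -0.3]]
```

View pics/chk.png

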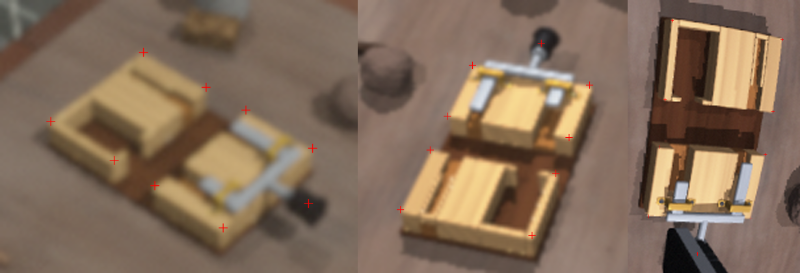

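```bash
python3 - <<'E'
from h import *
R,t,th=tray();yaw=th-180;Q=down(yaw)
k=TW(0,138)
grip(0.06)
move_ptp([*k,0.12],Q)
servo_line([*k,0.016],0.12)
grip(0.015); s=sense(); print(s["time"],s["width"],s["wrist_force"].round(1),s["eef_pos"].round(4))
e=TW(0,138+34)
c=servo_line([*e,0.016],0.06,contact_N=22)
s=sense();p=s["eef_pos"];print(c,p.round(4),(R.T@(p[:2]-t)*1e3).round(1),s["wrist_force"].round(1),s["width"])
grip(0.05)
p=s["eef_pos"];servo_line([p[0],p[1],0.12],0.2)
s=sense();print(s["time"],s["wrist_force"].round(1))
snap("side","pics/b_side.png");s,d=snap("wrist","pics/b_w.png")
c=cv2.resize(d["image"][:,100:420],None,fx=1.5,fy=1.5);cv2.imwrite("pics/b_wz.png",c[:,:,::-1])
E
```

```text
8.6083 0.02460857924766775 [-10.2   0.    8.9] [ 0.6254 -0.2605  0.0168]
True [ 0.6235 -0.2876  0.0169] [  2.6 165.1] [-0.6  4.8  7.2] 0.02491442761109761
10.1583 [ 0.1 -0.1 -0.3]
```

View pics/b_wz.png

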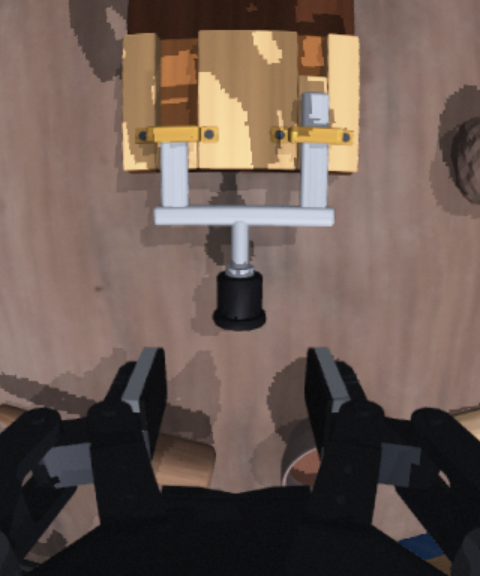

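```bash
python3 - <<'E'
from h import *
R,t,th=tray()
d,s=load("pics/b_w.npz")
def loc(px,z): return ((onplane(d,np.array(px)/1.5+[100,0],z,s)[:,:2]-t)@R*1e3).round(1)
print("corners",loc([(124,34),(359,37),(123,170),(357,172)],.03))
print("knob top mid, flange",loc([(240,270),(240,325)],.045))
print("bar c, shaft",loc([(244,208),(244,222),(240,250)],.040))
d,s=load("pics/w_tray.npz")
print("closed bar",((onplane(d,np.array([(180,447),(180,464)])/2.6667+[190,10],.040,s)[:,:2]-t)@R*1e3).round(1))
E
```

```text
corners [[ 61.3  25.1]
 [-61.2  26.7]
 [ 62.4  98.8]
 [-60.5  99.7]]
knob top mid, flange [[  1.  149.4]
 [  0.9 179.2]]
bar c, shaft [[ -1.  118.7]
 [ -1.  125.8]
 [  1.  140.2]]
closed bar [[-1.  90.4]
 [-1.5 98.8]]
```

```bash
python3 - <<'E'
from h import *
R,t,th=tray();Q=down(th-180)
k=TW(1,166);servo_line([*k,0.016],0.2)
grip(0.015);s=sense();print(s["width"],s["wrist_force"].round(1))
e=TW(1,176)
c=servo_line([*e,0.016],0.05,contact_N=40)
s=sense();p=s["eef_pos"];print(c,(R.T@(p[:2]-t)*1e3).round(1),s["wrist_force"].round(1))
grip(0.05);s=sense();p=s["eef_pos"];print((R.T@(p[:2]-t)*1e3).round(1))
servo_line([p[0],p[1],0.12],0.2)
s,d=snap("wrist","pics/c_w.png");print(s["time"])
c=cv2.resize(d["image"][:,100:420],None,fx=1.5,fy=1.5);cv2.imwrite("pics/c_wz.png",c[:,:,::-1])
E
```

```text
0.025786517595083838 [-9.3  0.7  9.7]
True [  2.8 166.3] [-0.7  5.4  8.6]
[  4.3 166.7]
12.5333
```

View pics/c_wz.png

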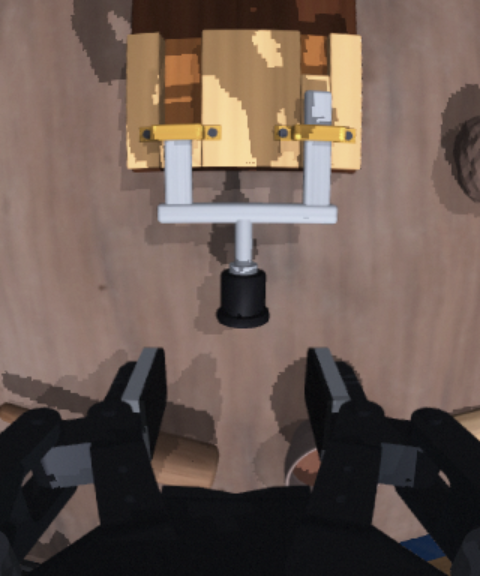

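```bash
python3 - <<'E'
from h import *
print(sense()["eef_pos"].round(4))
g=np.array([0.44518,0.00525]);a=np.radians(-84.13);ux=np.array([np.cos(a),np.sin(a)]);uy=np.array([-ux[1],ux[0]])
butt=np.array([0.4521,-0.0832]);p=butt-ux*0.0135
Q=down(5.5)
grip(0.032)
move_ptp([*p,0.10],Q)
s,d=snap("wrist","pics/d_w.png")
c=servo_line([*p,0.003],0.12,contact_N=8);print(c)
grip(0.0);s=sense();print(s["time"],s["width"],s["wrist_force"].round(1),s["eef_pos"].round(4))
snap("side","pics/d_side.png")
E
python3 - <<'E'
import cv2
i=cv2.imread("pics/d_w.png");cv2.imwrite("pics/d_wz.png",cv2.resize(i[:,100:420],None,fx=1.5,fy=1.5))
E
```

```text
[ 0.6206 -0.2885  0.1184]
False
15.3333 0.006622203647627336 [-1.  -0.3  6.3] [ 0.4513 -0.0699  0.0038]
```

View pics/d_wz.png

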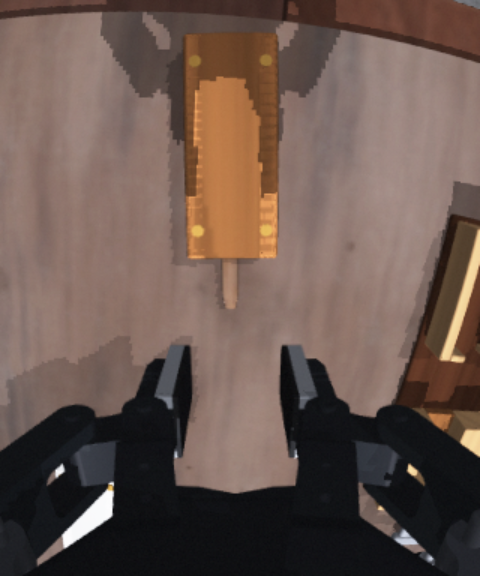

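```bash
python3 - <<'E'
from h import *
a=np.radians(-84.13);ux=np.array([np.cos(a),np.sin(a)])
p=sense()["eef_pos"]
e=p[:2]+ux*0.138
servo_line([*e,0.0035],0.10)
s=sense();print(s["time"],s["width"],s["wrist_force"].round(1),s["eef_pos"].round(4))
snap("side","pics/e_side.png");s,d=snap("wrist","pics/e_w.png")
c=cv2.resize(d["image"][:,100:420],None,fx=1.5,fy=1.5);cv2.imwrite("pics/e_wz.png",c[:,:,::-1])
E
```

```text
16.9167 0.006153309329006734 [-1.8  0.8  5. ] [ 0.4655 -0.2072  0.0039]
```

View pics/e_wz.png

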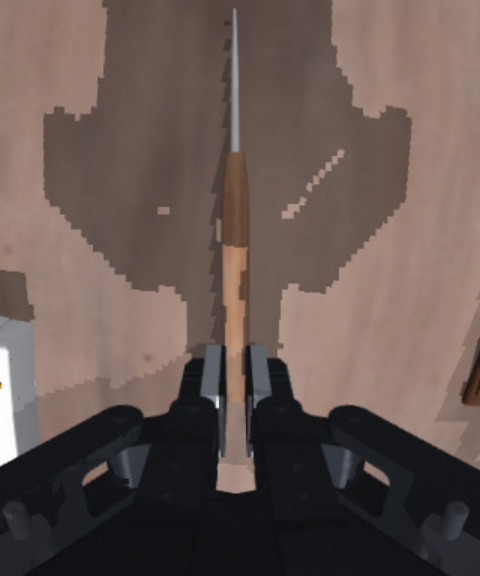

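```bash
python3 - <<'E'
from h import *
grip(0.035)
s=sense();p=s["eef_pos"];
a=np.radians(-84.13);ux=np.array([np.cos(a),np.sin(a)])
servo_line([p[0],p[1],0.06],0.15)
q=p[:2]-ux*0.02
servo_line([*q,0.16],0.2)
wait(0.3)
s,d=snap("wrist","pics/f_w.png");print(s["time"],s["eef_pos"].round(4))
c=cv2.resize(d["image"][:,100:420],None,fx=1.5,fy=1.5);cv2.imwrite("pics/f_wz.png",c[:,:,::-1])
E
```

```text
18.8833 [ 0.4628 -0.1872  0.159 ]
```

View pics/f_wz.png

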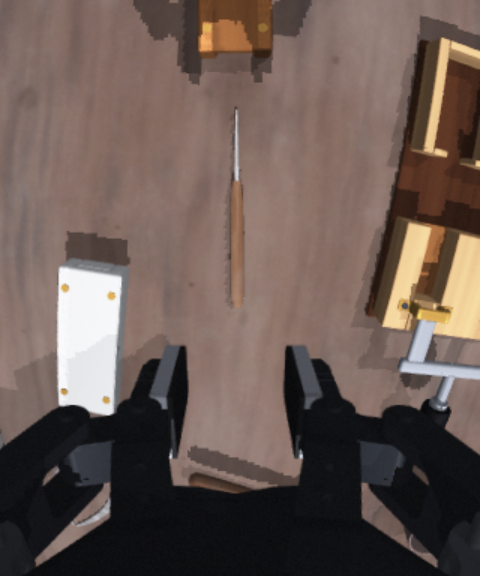

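```bash
python3 - <<'E'
from h import *
d,s=load("pics/f_w.npz")
w=onplane(d,np.array([(236.5,107),(236.5,180),(237,307)])/1.5+[100,0],.0055,s)[:,:2]
print(w.round(4));v=w[0]-w[2];print(np.linalg.norm(w[0]-w[1]),np.linalg.norm(w[1]-w[2]),np.degrees(np.arctan2(v[1],v[0])))
n=v/np.linalg.norm(v);print("grip by tip",w[0]-n*.091,"by butt",w[2]+n*.044)
# jaw-centre line as known: p0 and draw end
p=np.array([0.4655,-0.2072]);m=np.array([-n[1],n[0]]);print("lateral of jaw ctr from measured axis mm",(p-w[2])@m*1e3, "along from butt",(p-w[2])@n*1e3)
R,t,th=tray();print("tray yaw",th)
E
```

```text
[[ 0.4545 -0.0848]
 [ 0.4592 -0.1332]
 [ 0.4681 -0.2217]]
0.04856544031118492 0.08897586177920282 95.65331839641121
grip by tip [ 0.46349316 -0.17540581] by butt [ 0.46374347 -0.17793445]
lateral of jaw ctr from measured axis mm 1.1349359094414042 along from butt 14.703755402089607
tray yaw 176.64730417048895
```

```bash
python3 - <<'E'
from h import *
R,t,th=tray()
g=np.array([0.4625,-0.1774])
move_ptp([*g,0.08],down(5.65))
servo_line([*g,0.002],0.12,contact_N=10)
grip(0.0);s=sense();print(s["time"],s["width"],s["wrist_force"].round(1),s["eef_pos"].round(4))
zg=s["eef_pos"][2]
servo_line([*g,0.09],0.15)
sx=TW(-37+1.2,0.5)
move_ptp([*sx,0.10],down(th-180))
wait(0.3)
s,d=snap("wrist","pics/g_w.png");print(zg,s["time"],s["eef_pos"].round(4),s["width"])
c=cv2.resize(d["image"][:,100:420],None,fx=1.5,fy=1.5);cv2.imwrite("pics/g_wz.png",c[:,:,::-1])
snap("side","pics/g_side.png");snap("scene","pics/g_scene.png")
E
```

```text
20.5083 0.006854161974381517 [-1.4 -0.2  6.1] [ 0.4631 -0.1776  0.003 ]
0.002982725144363381 22.4083 [ 0.6707 -0.1262  0.1002] 0.006481133317938559
```

View pics/g_wz.png

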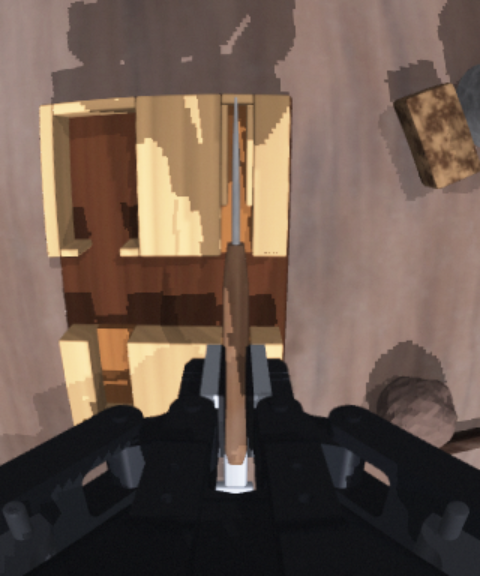

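```bash
python3 - <<'E'
from h import *
R,t,th=tray()
d,s=load("pics/g_w.npz")
def w(px,z): return onplane(d,np.array(px)/1.5+[100,0],z,s)[:,:2]
def loc(px,z): return ((w(px,z)-t)@R*1e3).round(1)
n=w([(236,96),(236,243),(235,463)],.1016);print(((n-t)@R*1e3).round(1),"tcp",((s["eef_pos"][:2]-t)@R*1e3).round(1))
print("needle len",np.linalg.norm(n[0]-n[1]),np.linalg.norm(n[1]-n[2]))
print("corners exp (61.4,-99),(-61.4,-99),(61.4,-23),(-61.4,-23)",loc([(40,105),(292,96),(48,256),(288,254)],.03))
print("trough + edge",loc([(62,342),(130,329),(283,345)],.03))
print("channel edges",loc([(221,104),(254,104),(221,256),(252,256)],.03))
i=d["image"][50:200,200:310];cv2.imwrite("pics/g_z2.png",cv2.resize(i,None,fx=4,fy=4,interpolation=cv2.INTER_CUBIC)[:,:,::-1])
E
```

```text
[[-36.4 -90.8]
 [-36.4 -43.8]
 [-35.9  46.1]] tcp [-35.1   1.2]
needle len 0.047037197610000546 0.08993430388104469
corners exp (61.4,-99),(-61.4,-99),(61.4,-23),(-61.4,-23) [[  60.8 -100.6]
 [ -62.8  -99.6]
 [  61.5  -22.7]
 [ -62.1  -22.8]]
trough + edge [[ 59.9  26.3]
 [ 19.5  17.6]
 [-61.3  26.5]]
channel edges [[-29.6 -95.3]
 [-45.  -95.3]
 [-29.1 -21.7]
 [-44.4 -21.7]]
```

View pics/g_z2.png

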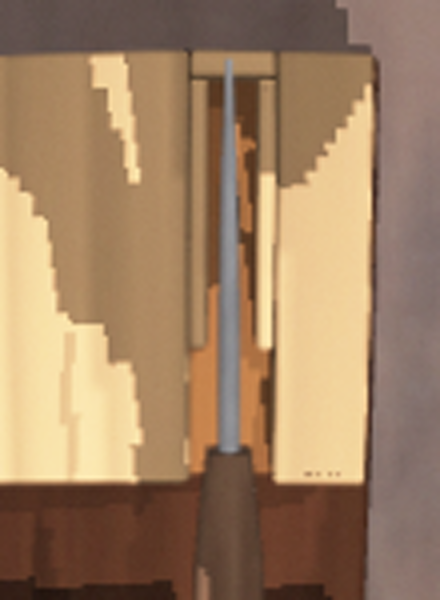

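```bash
python3 - <<'E'
from h import *
R,t,th=tray()
s=sense();p=((s["eef_pos"][:2]-t)@R)*1e3
q=TW(p[0]-0.7,p[1]-0.7)
servo_line([*q,0.045],0.15)
c=servo_line([*q,0.0235],0.05,contact_N=8)
s=sense();print(c,s["time"],s["eef_pos"].round(4),s["wrist_force"].round(1),s["width"])
s,d=snap("wrist","pics/h_w.png")
c=cv2.resize(d["image"][:,100:420],None,fx=1.5,fy=1.5);cv2.imwrite("pics/h_wz.png",c[:,:,::-1])
snap("side","pics/h_side.png")
E
```

```text
True 23.525 [ 0.6719 -0.1251  0.0241] [-0.3 -0.2  5. ] 0.00696770669695193
```

View pics/h_wz.png

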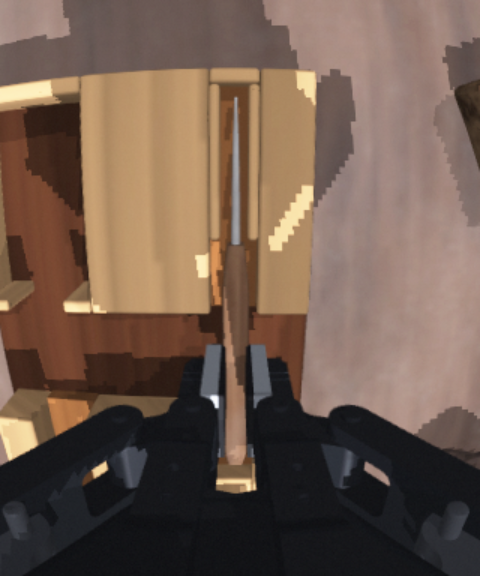

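```bash
python3 - <<'E'
from h import *
R,t,th=tray()
grip(0.03)
p=sense()["eef_pos"]
servo_line([p[0],p[1],0.12],0.15)
s,d=snap("wrist","pics/i_w.png");print(s["time"])
c=cv2.resize(d["image"][:,100:420],None,fx=1.5,fy=1.5);cv2.imwrite("pics/i_wz.png",c[:,:,::-1])
g=np.array([0.5125,-0.395]);grip(0.045)
move_ptp([*g,0.14],down(-106.56));wait(0.2)
s,d=snap("wrist","pics/j_w.png");print(s["time"],s["qpos"].round(1))
c=cv2.resize(d["image"][:,100:420],None,fx=1.5,fy=1.5);cv2.imwrite("pics/j_wz.png",c[:,:,::-1])
E
```

```text
24.7667
26.525 [-38.6  32.2  93.8   0.   54.   67.9]
```

View pics/i_wz.png

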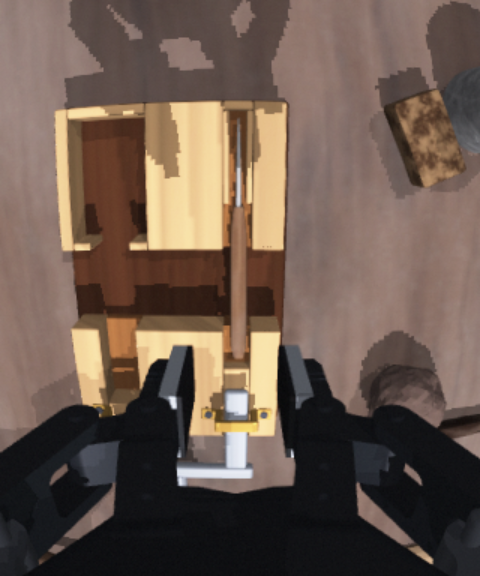

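View pics/j_wz.png

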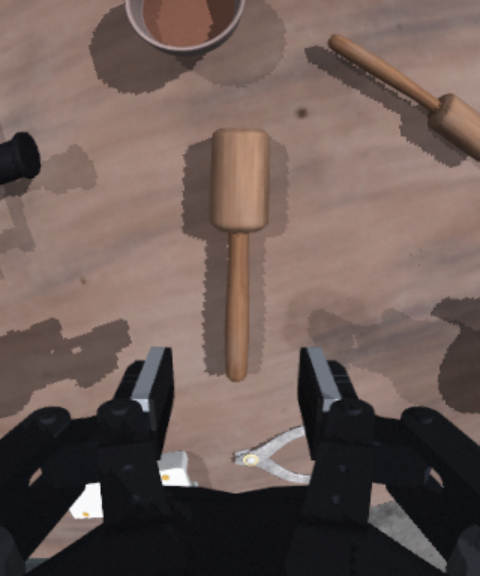

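```bash
python3 - <<'E'
from h import *
R,t,th=tray()
d,s=load("pics/i_w.npz")
def w(px,z): return onplane(d,np.array(px)/1.5+[100,0],z,s)[:,:2]
print("needle tip/neck/butt in tray",((w([(239,117),(239,206),(238,357)],.0256)-t)@R*1e3).round(1))
print("corners",((w([(57,112),(288,102),(62,250),(284,249)],.03)-t)@R*1e3).round(1))
d,s=load("pics/j_w.npz")
q=w([(240,128),(239,231),(235.5,381)],.018);print(q.round(4))
v=q[0]-q[2];print(np.linalg.norm(v),np.linalg.norm(q[0]-q[1]),np.degrees(np.arctan2(v[1],v[0])));u=v/np.linalg.norm(v)
print(q[0]-u*.091,q[2]+u*.071,s["eef_pos"])
E
```

```text
needle tip/neck/butt in tray [[-37.7 -92. ]
 [-37.8 -44.7]
 [-37.4  44.1]]
corners [[  59.8  -99.3]
 [ -62.7 -100. ]
 [  61.5  -22.5]
 [ -61.9  -22.2]]
[[ 0.5978 -0.4225]
 [ 0.5388 -0.4045]
 [ 0.4411 -0.3735]]
0.16419817086787758 0.061654078644534246 -17.350374404172882
[ 0.51093574 -0.39534987] [ 0.50883758 -0.39469434] [ 0.51321158 -0.39412142  0.13989131]
```

```bash
python3 - <<'E'
from h import *
R,t,th=tray()
g=np.array([0.5103,-0.3942]);Q=down(-107.1)
servo_line([*g,0.10],0.15,rot=Q)
c=servo_line([*g,0.004],0.12,contact_N=10)
print(c);grip(0.0);s=sense();print(s["time"],s["width"],s["wrist_force"].round(1),s["eef_pos"].round(4))
servo_line([*g,0.09],0.12)
q=TW(33+1.0,0.0)
move_ptp([*q,0.11],down(th-180));wait(0.3)
s,d=snap("wrist","pics/k_w.png");print(s["time"],s["eef_pos"].round(4),s["width"],s["wrist_force"].round(1))
c=cv2.resize(d["image"][:,100:420],None,fx=1.5,fy=1.5);cv2.imwrite("pics/k_wz.png",c[:,:,::-1])
s,d=snap("side","pics/k_side.png");c=cv2.resize(d["image"][130:320,120:340],None,fx=3,fy=3,interpolation=cv2.INTER_CUBIC);cv2.imwrite("pics/k_sz.png",c[:,:,::-1])
E
```

```text
False
28.325 0.01332874440221881 [-0.  -0.2  3.6] [ 0.5107 -0.3946  0.0047]
30.7167 [ 0.6016 -0.1216  0.1099] 0.013451325745346748 [-0.3 -0.1 -0.8]
```

View pics/k_wz.png

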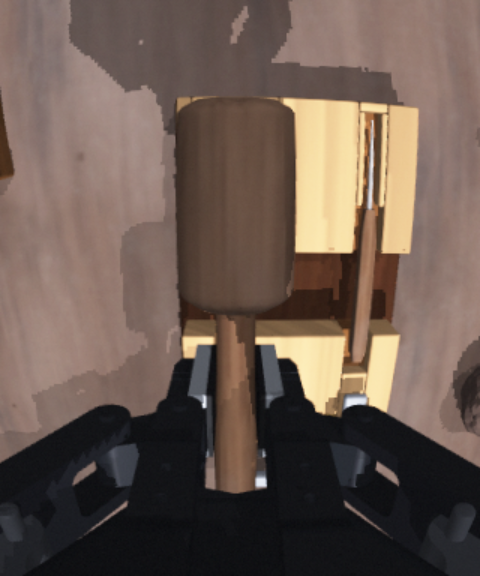

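View pics/k_sz.png

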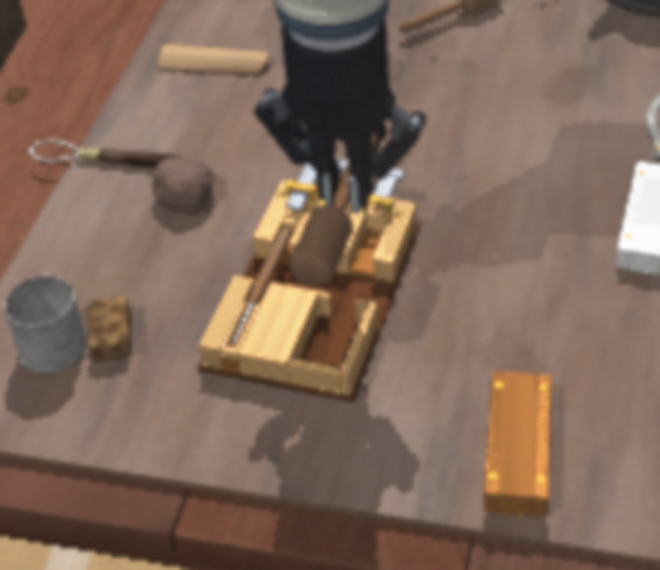

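```bash
python3 - <<'E'
from h import *
R,t,th=tray()
d,s=load("pics/k_w.npz")
def loc(px,z): return ((onplane(d,np.array(px)/1.5+[100,0],z,s)[:,:2]-t)@R*1e3).round(1)
z=.1233
print("sides far, near, handle near neck",loc([(178,110),(294,110)],z),loc([(178,290),(294,290)],z),loc([(217,320),(255,320)],z))
print("face ctr far (top edge)",loc([(236,98),(236,312)],z+.012))
print("far/near z axis",loc([(236,98),(236,312)],z))
print("tcp",(s["eef_pos"][:2]-t)@R*1e3)
print("corner -99/-23 edges",loc([(418,109),(411,253)],.03),"needle",loc([(372,118),(360,360)],.0256))
print("centre block",loc([(296,250),(353,252)],.03))
E
```

```text
sides far, near, handle near neck [[ 49.3 -86.1]
 [ 16.2 -86.1]] [[ 50.6 -32.3]
 [ 15.  -32.2]] [[ 38.8 -22.4]
 [ 26.9 -22.4]]
face ctr far (top edge) [[ 32.8 -88. ]
 [ 32.8 -29.7]]
far/near z axis [[ 32.7 -89.3]
 [ 32.8 -25.1]]
tcp [34.09955342  0.71447646]
corner -99/-23 edges [[-61.4 -99.1]
 [-62.  -22.1]] needle [[-37.3 -92.5]
 [-40.   43.6]]
centre block [[  1.7 -23. ]
 [-28.7 -22.2]]
```

```bash
python3 - <<'E'
from h import *
R,t,th=tray()
s=sense();p=((s["eef_pos"][:2]-t)@R)*1e3
q=TW(34.1,p[1]-1.2)
c=servo_line([*q,0.045],0.12,contact_N=8);print(c)
c=servo_line([*q,0.0090],0.05,contact_N=8)
s=sense();print(c,s["time"],s["eef_pos"].round(4),s["wrist_force"].round(1),s["width"])
s,d=snap("wrist","pics/l_w.png")
c=cv2.resize(d["image"][:,100:420],None,fx=1.5,fy=1.5);cv2.imwrite("pics/l_wz.png",c[:,:,::-1])
E
```

```text
False
True 32.2 [ 0.6011 -0.1204  0.0091] [-1.4 -0.3  7.3] 0.01331089961305418
```

View pics/l_wz.png

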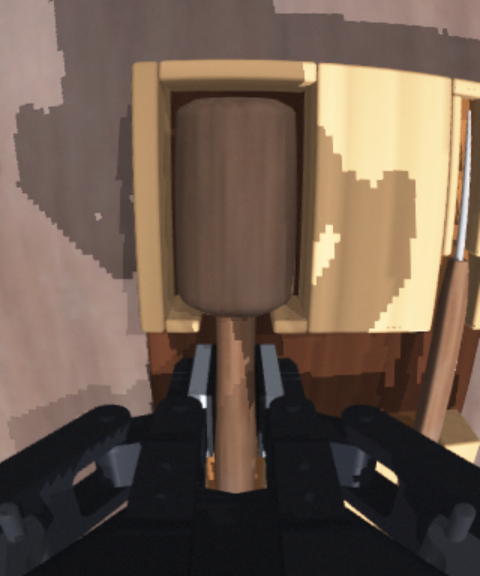

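Mallet head is down in its pocket (head at px 176–295, rows 97–318). Release and look.

```bash
python3 - <<'E'
from h import *
R,t,th=tray()
grip(0.035)
p=sense()["eef_pos"]
servo_line([p[0],p[1],0.12],0.15)
q=TW(0,60);move_ptp([*q,0.22],down(th-180));wait(0.3)
s,d=snap("wrist","pics/m_w.png");print(s["time"])
c=cv2.resize(d["image"][:300,130:380],None,fx=2,fy=2,interpolation=cv2.INTER_CUBIC);cv2.imwrite("pics/m_wz.png",c[:,:,::-1])
E
```

```text
34.3417
```

View pics/m_wz.png

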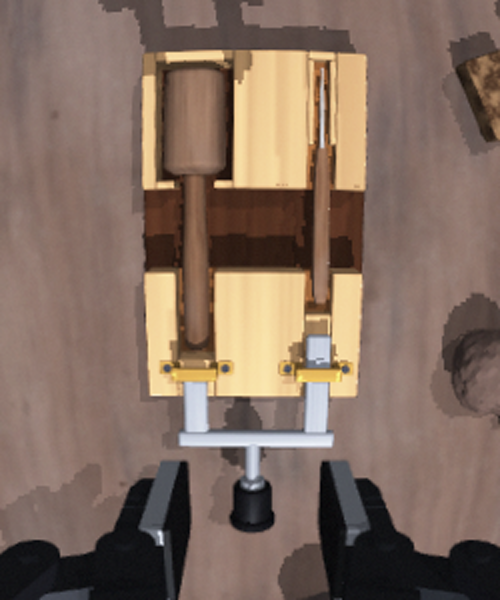

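```bash
python3 - <<'E'
from h import *
R,t,th=tray();Q=down(th-180)
k=TW(2.3,166.5);grip(0.05)
move_ptp([*k,0.12],Q)
servo_line([*k,0.017],0.12,contact_N=15)
grip(0.015);s=sense();print(s["time"],s["width"],s["wrist_force"].round(1),((s["eef_pos"][:2]-t)@R*1e3).round(1))
e=TW(2.3,133)
c=servo_line([*e,0.017],0.05,contact_N=35)
s=sense();p=s["eef_pos"];print(c,((p[:2]-t)@R*1e3).round(1),s["wrist_force"].round(1))
grip(0.05);p=sense()["eef_pos"]
servo_line([p[0],p[1],0.14],0.2)
q=TW(0,70);move_ptp([*q,0.22],Q);wait(0.3)
s,d=snap("wrist","pics/n_w.png");print(s["time"])
c=cv2.resize(d["image"][:300,130:380],None,fx=2,fy=2,interpolation=cv2.INTER_CUBIC);cv2.imwrite("pics/n_wz.png",c[:,:,::-1])
E
```

```text
36.6917 0.02565494355249581 [-4.1  0.2  7.1] [  2.4 166.8]
False [  2.2 136.5] [ -5.7 -13.9   3.3]
39.425
```

View pics/n_wz.png

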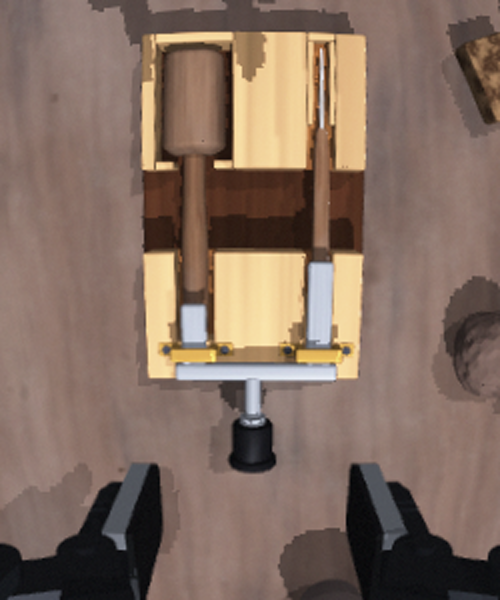

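```bash
python3 - <<'E'
from h import *
R,t,th=tray()
d,s=load("pics/n_w.npz")
def loc(px,z): return ((onplane(d,np.array(px)/2+[130,0],z,s)[:,:2]-t)@R*1e3).round(1)
print("bar",loc([(256,365),(256,380)],.040),"tray edge",loc([(146,378),(146,252)],.03))
print("knob",loc([(253,420),(253,465)],.045))
print("needle tip,neck",loc([(322,45),(320,129)],.0256),"mallet head ends",loc([(194,45),(194,153)],.038),"handle",loc([(195,230)],.0233))
a,_=load("pics/a_scene.npz");s,b=snap("scene","pics/z_scene.png")
df=cv2.absdiff(a["image"],b["image"]).max(2);cv2.imwrite("pics/z_cmp.png",np.hstack([b["image"][80:340,130:450,::-1],cv2.merge([df[80:340,130:450]*2]*3)]))
print(s["wrist_force"].round(1),s["time"])
E
```

```text
bar [[-1.3 88.1]
 [-1.3 97. ]] tray edge [[63.5 98.9]
 [60.3 24.8]]
knob [[  0.4 119.3]
 [  0.4 147.9]]
needle tip,neck [[-38.2 -93.5]
 [-36.9 -44.1]] mallet head ends [[ 31.7 -90.2]
 [ 31.7 -29.5]] handle [[33.1 13.4]]
[0.5 0.1 0.6] 39.475
```

View pics/z_cmp.png

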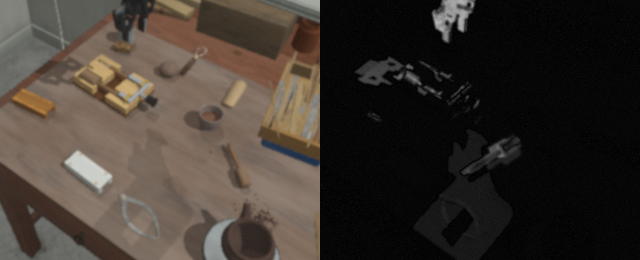

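```bash
python3 -c "
from plant import *
print(hand_in(), sense()['time'])"
```

```text
the job is handed in; nothing more can be done
the job is handed in; nothing more can be done
```

The job is handed in. The robot's clock read 39.5 s just before, against the 72 s limit.

**What I did**
- I pulled the knob out to its stop. The first pull halted early on its contact limit, at about 27 mm, so I gripped and pulled again. It moved only about 0.3 mm more before the 40 N contact limit stopped it.
- I drew the needle tool about 138 mm out of the guard by its butt, let go of it on the bench, then took it again by the middle of the handle and laid it in its pocket.
- I laid the mallet in its own pocket.
- With both tools down, I pushed the knob home. It travelled 30.3 mm and ended with about 14 N pushing back.

**Last checks**
- **Tools:** both lie in their pockets, within about 2.5 mm of their seats by camera. The camera itself is off by about 1 mm sideways.
- **Keeper:** the crossbar is back where it was at the start, and the tongues lie over both tools.
- **Bystanders:** comparing the scene picture with the one from the start shows no movement of the cup, clay lump, cork block or calipers. The arm's shadow over the calipers is the only change there.
- **Disagreement:** after the pull, the camera put the keeper only about 28 mm out, while the force at the stop suggested the full 30 mm. I trusted the force, and the 30.3 mm push home supports it.

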